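# Bring the empty tub round to the filling side and lock the turning stand

### The arm

A 6-joint arm with a two-finger parallel gripper is mounted at the origin on the work surface; the furniture and walls round the work are solid. World frame = base frame: x ahead of the robot, y to its left, z up, the work surface at z = 0. Lengths are in m, angles in rad, forces in N, time in s.
With the tool pointing down it reaches from about 0.35 to 0.975 m from the base axis. Payload 7.1 kg.
Tool frame: the origin (TCP) lies between the finger pads; the fingertips stand 8 mm ahead of it and the grasp point (between the pads) lies 11 mm behind it; z points along the fingers, y is the line along which they close (so a half turn about z gives the same grasp; the last joint's range is limited). The gripper opens to 88 mm and grips with 3 to 60 N. Pads are 20 mm wide; open, the fingers measure 115 mm over their backs; the gripper's body (75 mm by 178 mm) begins 61 mm behind the grasp point.
Start: joints at [-1.243, 0.423, 1.63, -0, 1.089, -0.019], TCP at [0.212, -0.588, 0.199] pointing down, gripper open.
Joint ranges: [-3, 3], [-0.9, 2.11], [0.09, 2.58], [-1.31, 4.45], [0.11, 2.69], [-2.54, 2.54]. Speed limits (rad/s): [2.39, 2.39, 3.01, 3.14, 3.14, 3.14].

### API

Orientations are given as [roll, pitch, yaw] about the fixed x, y, z axes, in that order (R = Rz(yaw) Ry(pitch) Rx(roll)).
In Python, from rig import readout, imaging, ticket gives the robot as it stands.
- The arm moves only by the tool move_arm, never from a script. Its argument "commands" is one flat list of numbers, 7 for each row, row after row: the shift along the tool's x, y, z in cm, then the turn, a rotation vector about the tool's x, y, z in rad, then the opening, from -1 (shut) to 1 (fully open). In form: [x, y, z, ax, ay, az, gripper, x, y, z, ax, ay, az, gripper, ...]. A call has 1 to 5 rows; each row is the pose to reach, as a shift and turn from the pose commanded when the call began, along the tool's axes at that moment; what a row does not reach only later rows make up. A row lasts 1/12 s, in which the tool goes at most 41.7 mm and 7.16 degrees, less where a joint would pass 70% of its speed; a pose out of reach is approached as far as the arm can. A call with a gripper value outside its range is refused whole. The fingers move at their own pace and stop on an object; "grip_force" is the grip in N (left out, the last holds). Time passes only in rows, so rows that repeat a pose let the fingers close. It gives the time, the measured TCP pose, the force, the opening and the grip force at its end, in the units of the state.
- readout.sense(): the state, without advancing time (a new reading comes with each control period).
- imaging.camera(name): name is "scene" or "side" or "wrist"; returns the picture (480x640x3 uint8, red, green, blue); there is no depth.
- imaging.calibration(name): a dict with "fx", "fy", "cx", "cy" (pixels), "rvec" (rotation vector, rad) and "tvec" (3), from world to camera coordinates, as OpenCV has them; the wrist camera has in their place "tool_from_camera" (4x4, takes a point from camera to tool coordinates, whose origin is the TCP and whose axes are the flange's). Camera axes: x right, y down, z forward; pixel columns grow to the right and rows downward; lengths in m; the calibration is good to about 2 mm. A picture is of the moment at which its call begins: read the wrist's pose just before it. calibration takes no time and is no camera call.
- ticket.finish_job(): hands the job in; it is judged then, once.
The state is a dict: "clock": time; "qpos": joint angles; "joint_velocities": joint speeds; "joint_torque": joint torques, N m; "eef_pos": TCP position; "tcp_rot": TCP orientation; "wrist_force": force on the tool from outside, world axes, zero at the start; "moment": the same for the moment, N m; "opening": opening from 0.0 (shut) to 1.0 (fully open); "gripper_force": force on a finger pad.
Only numpy, scipy, OpenCV 4.12 (cv2) and the standard library are available. Lean on these libraries where they do the work, as an engineer would, in place of code of your own. Each camera call takes 0.05 s, during which the arm holds its last target. There are 200 camera calls.

### The job

The empty tub on the round turning stand is the next to be filled: push the stand's locking bolt out by its knob, turn the stand by pushing its rim or the posts on it until the empty tub is at the filling side, by the drip tray, and then push the bolt fully home again so that the stand is locked there. Only push: keep off the tubs, which just ride round in their seats, lift nothing, and leave the other things on the table as they lie.

Things in the scene. Friction and masses are not known exactly. Their poses are not given: they have to be found in the camera images.
- stand: fixed foot of a round steel turning stand for filling tubs. Origin: on the turning axis at table height. -x: filling side (toward the robot, within 15 deg), +y left, +x back, -y the locking bolt. At the filling side lies a steel drip tray, 62 x 124 mm, centred 181 mm from the axis, top 22 mm above the table. The bolt's bracket reaches 260 mm from the axis
- plate_top (a point): centre of the turning plate's top, 46 mm above the table. Plate: 292 mm diameter, 12 mm thick. On it, 90 deg apart and 78 mm from the axis, four seats: rings 99 mm wide, 8 mm high, a loose tub in each. Half-way between them, 136 mm from the axis, four like finger posts. In the edge outside each seat a slot for the bolt, 16 mm wide, mouth 28 mm, 18 mm deep. A hub 38 mm wide is 14 mm high
- turntable (a joint): angle of the plate in rad, positive counter-clockwise from above, 0 at the start (locked); turns endlessly both ways. At every multiple of pi/2 a seat is at the filling side and a slot faces the bolt. Drag 0.22 Nm (1.6 N at a post) plus damping 0.12 Nms/rad: it stays where it is left. It cannot turn while the bolt is in a slot
- bolt (a joint): how far the round bolt (14 mm, rounded nose) is drawn out, m: 0 = home (locked, as at the start), 0.022 = fully out; plate free from 0.018 on. Slides outward along the stand's -y with 2.5 N friction, stays where left. Goes home only if a slot faces it: the slot's wide mouth centres the plate from up to 4 deg (10 mm at the rim) off; else the nose stops on the rim, at about 0.015
- bolt_knob (a point): centre of the top of the bolt's upright knob, 98 mm above the table, to be pushed outward or inward: a round post 15 mm thick (17 mm at the top). 196 mm from the stand's axis with the bolt home, 218 mm when out. Free above 53 mm height: the guide blocks inward and outward of it (166 and 243 mm from the axis) are 52 mm high
- fill_spot (a point): the filling spot, fixed to the foot: where the centre of the seat at the filling side is, 78 mm from the axis toward the drip tray, at the plate's top (46 mm above the table)
- post_0 (a point): centre of the top of a finger post on the rim of the plate (round, 14 mm thick, 47 mm tall, top 93 mm above the table); at turntable angle 0 it stands in the direction 45 deg from the stand's +x axis, counter-clockwise from above, and it turns with the plate
- post_3 (a point): centre of the top of a finger post on the rim of the plate (round, 14 mm thick, 47 mm tall, top 93 mm above the table); at turntable angle 0 it stands in the direction 315 deg from the stand's +x axis, counter-clockwise from above, and it turns with the plate
- tub_empty: the empty white deli tub, the slimmest and tallest of the four, nothing in it: 85 mm diameter, 60 mm tall (top 106 mm above the table); loose in a seat at the left, back or right of the stand at the start. Origin: centre of its underside
- tub_roe: white deli tub with orange roe, 100 mm diameter, 55 mm tall, at the filling side at the start, loose in its seat. Origin: centre of its underside
- tub_meat: white deli tub with pale meat, 90 mm diameter, 45 mm tall, loose in its seat. Origin: centre of its underside
- tub_lid: white deli tub closed with a flat lid, 99 mm diameter, 52 mm tall, loose in its seat. Origin: centre of its underside
- crab_leg_right: piece of crab leg, 34 x 83 x 17 mm, right of the stand near the far edge, loose bystander on the table; origin: centre of its underside
- crab_leg_near: piece of crab leg, 34 x 88 x 22 mm, right of the stand near the robot, loose bystander on the table; origin: centre of its underside
- cup: plain drinking cup, 81 mm diameter, 112 mm tall, at the back right, loose bystander on the table; origin: centre of its underside
Mind the look-alikes: they are no part of the job. What is shaped like the tub_empty but yellow is not meant.

How it is judged:
On the way, in this order (a step that is already met when the one before it is completed fails the run):
1. the locking bolt is pushed out, so that the stand is free to turn (value of joint bolt above 0.018 m), for 0.1 s.
2. with the bolt still out, the stand is turned until the empty tub is at the filling side (within 30 mm of the filling spot) and left standing (horizontal distance between tub_empty and fill_spot below 0.03 m and value of joint bolt above 0.012 m and velocity of joint turntable between -0.1 and 0.1 rad/s), for 0.2 s.
At the end, for the whole second after the job is handed in: The bolt is fully home (within 3 mm) in a slot of the plate, the plate is at rest, the empty tub stands in its seat at the filling side (its centre within 22 mm of the filling spot), and all four tubs stand upright in seats of the stand (value of joint bolt below 0.003 m and horizontal distance between tub_empty and fill_spot below 0.022 m and velocity of joint turntable between -0.03 and 0.03 rad/s and horizontal distance between each of tub_roe, tub_meat, tub_empty, tub_lid and stand below 0.1 m and height (world z) of each of tub_roe, tub_meat, tub_empty, tub_lid below 0.052 m and angle between each of tub_roe, tub_meat, tub_empty, tub_lid's own z axis and vertical below 0.1 rad); the robot touches nothing.
It fails at once if a tub is pushed or gripped by the robot (more than 1.5 N) (contact force between any of the arm, the fingers and tub_roe above 1.5 N or contact force between any of the arm, the fingers and tub_meat above 1.5 N or contact force between any of the arm, the fingers and tub_empty above 1.5 N or contact force between any of the arm, the fingers and tub_lid above 1.5 N).
It fails at once if a tub is lifted or tipped out of its seat (height (world z) of any of tub_roe, tub_meat, tub_empty, tub_lid above 0.06 m or angle between any of tub_roe, tub_meat, tub_empty, tub_lid's own z axis and vertical above 0.3 rad).
It fails at once if another thing on the table is shifted by more than 25 mm (distance of any of crab_leg_right, crab_leg_near, cup from where it was at the start of the episode above 0.025 m).
It also fails if it takes over 64 s, if anything falls off the work surface, if the arm or the gripper's body presses on something with over 40 N, if the wrist force passes 120 N, or if a joint passes its speed limit or range.

## Working session

There is one attempt and no reset: what is moved stays moved. The work goes in short steps, Python scripts to look and compute and a tool call to move; the robot and the scene stay as the last step left them, time stands still between calls to the robot, and variables do not carry over. Pictures are saved under pics/ and viewed, at most 10 in all, crops included, and the job is handed in when it is done.

Besides the shell and the picture viewer there is one more tool, called after "Emit:" as name(argument=value, ...) on one line, values as JSON. move_arm: Moves the arm, as the interface text tells. Its arguments: {"type":"object","properties":{"commands":{"type":"array"},"grip_force":{"type":"number"}},"required":["commands"]}

```bash
mkdir -p pics; ls
python3 - <<'E'
from rig import readout, imaging
import cv2
s=readout.sense(); print({k:s[k] for k in('clock','eef_pos','tcp_rot','opening')})
for n in('scene','side'):
    cv2.imwrite(f'pics/{n}0.png',imaging.camera(n)[:,:,::-1]); print(n,imaging.calibration(n))
print(imaging.calibration('wrist'))
E
```

```text
pics
{'clock': 0.0, 'eef_pos': array([ 0.21225665, -0.58720395,  0.19831752]), 'tcp_rot': array([-3.14005360e+00, -2.69963260e-05,  3.46784856e-01]), 'opening': 0.9985555609689629}
scene {'fx': 485.9419691481731, 'fy': 485.9419691481731, 'cx': 322.9173965165691, 'cy': 236.51363830161583, 'rvec': array([ 2.11091241, -0.71881215,  0.37116546]), 'tvec': array([-0.46387564,  0.14503725,  1.11078366])}
side {'fx': 546.473642993849, 'fy': 546.473642993849, 'cx': 328.4618745757632, 'cy': 242.60469476885132, 'rvec': array([ 0.36923077, -2.69156086,  1.34269898]), 'tvec': array([0.36388104, 0.22773997, 1.01705276])}
{'fx': 406.55296182758343, 'fy': 406.55296182758343, 'cx': 320.4783580219534, 'cy': 241.040500614338, 'tool_from_camera': array([[ 5.80380577e-04, -9.60091637e-01, -2.79685022e-01,
         7.52770981e-02],
       [ 9.99999516e-01,  3.35090190e-04,  9.24836824e-04,
         5.83102805e-04],
       [-7.94208393e-04, -2.79685423e-01,  9.60091367e-01,
        -1.85168112e-01],
       [ 0.00000000e+00,  0.00000000e+00,  0.00000000e+00,
         1.00000000e+00]])}
```

View pics/scene0.png

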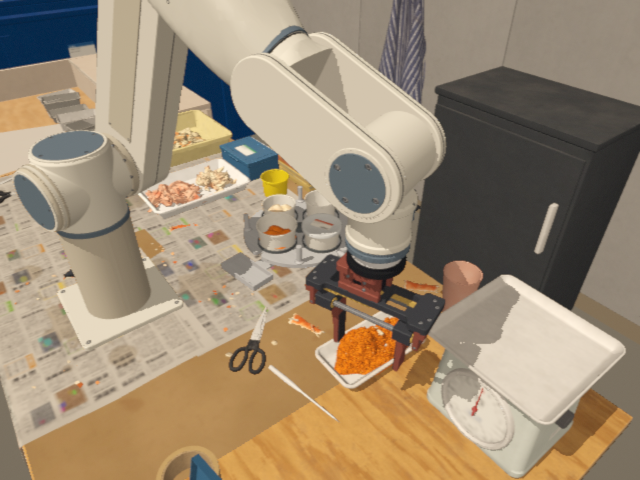

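View pics/side0.png

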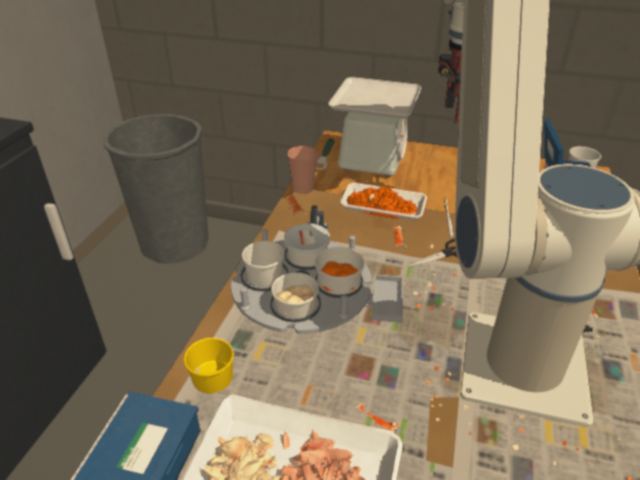

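Side view: drip tray (388,298), roe tub (340,270) facing it, the empty tub at about (263,262) at the back, meat at the left (295,297), lidded tub at the right (307,243) by the bolt (318,217). The half turn is needed. Next, enlarged crops.

Run:
```python
import cv2
a=cv2.imread('pics/side0.png')[195:335,220:420]
cv2.imwrite('pics/sidec.png',cv2.resize(a,(800,560),interpolation=cv2.INTER_CUBIC))
```

```text
(no output)
```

View pics/sidec.png

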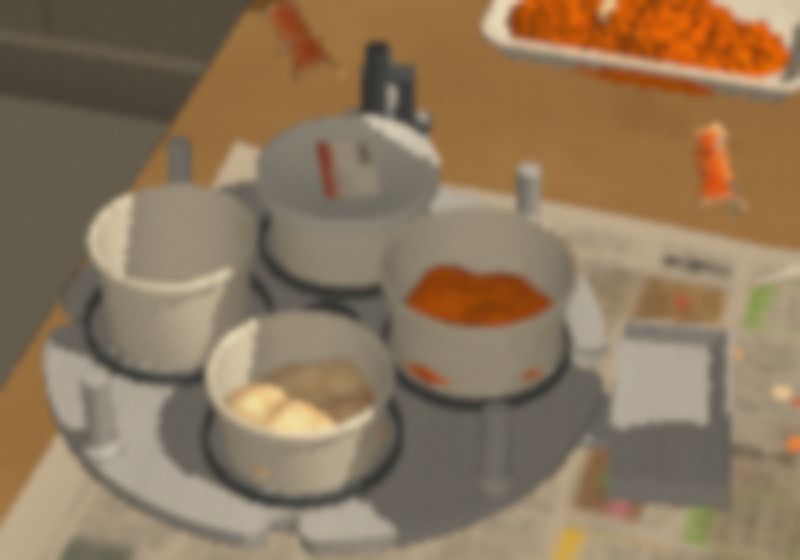

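Crop (4x): post tops at (180,142) back-right, (530,168) near-right, (497,408) near-left, (98,382) back-left; knob top (377,45). Fit the stand pose (x, y, z, yaw) and predict it into the scene view.

```bash
cat > h.py <<'E'
import numpy as np, cv2
from rig import readout, imaging
from scipy.optimize import least_squares
def proj(n,P):
    c=imaging.calibration(n); K=np.array([[c['fx'],0,c['cx']],[0,c['fy'],c['cy']],[0,0,1]])
    return cv2.projectPoints(np.asarray(P,float).reshape(-1,3),c['rvec'],c['tvec'],K,None)[0].reshape(-1,2)
def pts(x,y,z,yaw,ang=0,knob=.196):
    r=lambda a,d,h:[x+d*np.cos(yaw+a),y+d*np.sin(yaw+a),z+h]
    return np.array([r(np.pi/4+i*np.pi/2+ang,.136,.093) for i in range(4)]+[r(-np.pi/2,knob,.098)])
E
python3 - <<'E'
from h import *
uv=np.array([[98,382],[497,408],[530,168],[180,142],[377,45]])/4+[220,195]  # posts 0..3, knob
uv[:]=uv[[0,1,2,3,4]]
f=lambda p:(proj('side',pts(*p))-uv).ravel()
r=least_squares(f,[.6,0,0,0]); print(r.x,r.fun.reshape(-1,2).round(1)); 
g=least_squares(lambda p:f([p[0],p[1],0,p[2]]),[.6,0,0]); print(g.x,g.fun.reshape(-1,2).round(1))
x,y,yaw=g.x
print(pts(x,y,0,yaw).round(3)); print(proj('scene',pts(x,y,0,yaw)).round(0))
a=cv2.imread('pics/scene0.png')[160:300,220:420]
cv2.imwrite('pics/scenec.png',cv2.resize(a,(800,560),interpolation=cv2.INTER_CUBIC))
E
```

```text
[ 0.45394578 -0.07044224 -0.00178592  0.15943598] [[-0.2 -1.2]
 [ 0.6  0.5]
 [-0.1  0. ]
 [-0.4  0.2]
 [-0.1  0.6]]
[ 0.45326049 -0.06838067  0.15949943] [[-0.3 -1.1]
 [ 0.8  0.6]
 [ 0.  -0. ]
 [-0.5  0.1]
 [-0.1  0.4]]
[[ 0.533  0.042  0.093]
 [ 0.343  0.011  0.093]
 [ 0.374 -0.179  0.093]
 [ 0.563 -0.148  0.093]
 [ 0.484 -0.262  0.098]]
[[298. 186.]
 [244. 213.]
 [298. 245.]
 [351. 212.]
 [357. 243.]]
```

View pics/scenec.png

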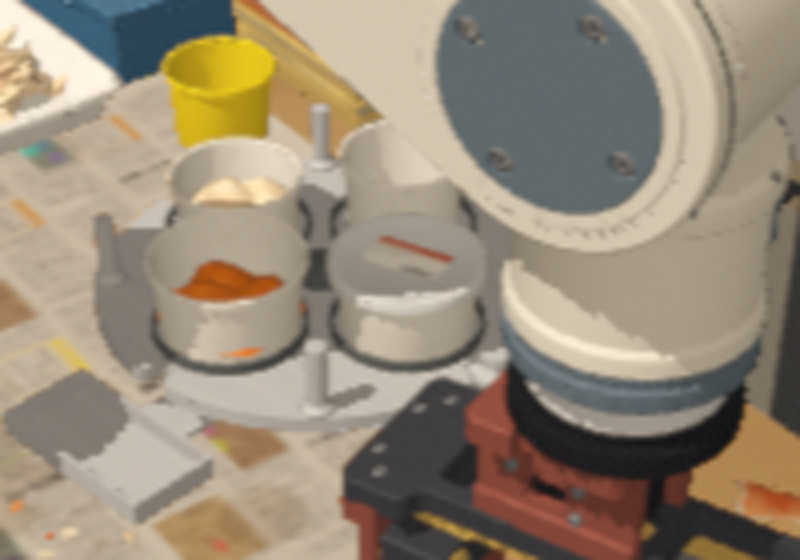

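Scene crop post tops: (320,106), (104,216), (318,345), i.e. (300,186.5), (246,214), (299.5,246.3). These agree with the side fit within 2 px, and z ≈ 0 as expected. Joint fit next, then work out the move in the tool axes.

```bash
cat >> h.py <<'E'
from scipy.spatial.transform import Rotation as R
ST=[0.4553,-0.068,0.16]
def to_world(sx,sy,z):
    c,s=np.cos(ST[2]),np.sin(ST[2]); return np.array([ST[0]+c*sx-s*sy,ST[1]+s*sx+c*sy,z])
def rel(targets):   # stand-frame targets (m) -> tool-frame cm from the present pose
    s=readout.sense(); Rt=R.from_euler('xyz',s['tcp_rot'])
    return np.round([Rt.inv().apply(to_world(*t)-s['eef_pos'])*100 for t in targets],2)
def here():
    s=readout.sense(); c,n=np.cos(ST[2]),np.sin(ST[2]); d=s['eef_pos']-[ST[0],ST[1],0]
    return np.round([c*d[0]+n*d[1],-n*d[0]+c*d[1],d[2],s['tcp_rot'][2]-ST[2]],4)
E
python3 - <<'E'
from h import *
uv=np.array([[98,382],[497,408],[530,168],[180,142],[377,45]])/4+[220,195]
us=np.array([[320,106],[104,216],[318,345]])/4+[220,160]
f=lambda p:np.r_[(proj('side',pts(*p))-uv).ravel(),(proj('scene',pts(*p))[:3]-us).ravel()]
r=least_squares(f,[.45,-.07,0,.16]); print(r.x.round(4),r.fun.reshape(-1,2).round(1).tolist())
g=least_squares(lambda p:f([p[0],p[1],0,p[2]]),[.45,-.07,.16]); print(g.x.round(4))
import re
t=open('h.py').read(); open('h.py','w').write(re.sub(r'ST=.*','ST=%s'%g.x.round(4).tolist(),t))
import importlib,h; importlib.reload(h)
print(h.here(), h.rel([(0,-.163,.199),(0,-.163,.07)]))
for a in range(45,-140,-20): print(a,np.hypot(*h.to_world(.14*np.cos(np.radians(a+9)),.14*np.sin(np.radians(a+9)),0)[:2]).round(3),end=' ')
E
```

```text
[ 0.4548 -0.0716 -0.0024  0.1585] [[-0.4, -1.4], [0.3, 0.3], [-0.3, -0.1], [-0.5, 0.1], [-0.2, 0.5], [-0.3, 0.2], [-0.3, 0.6], [-0.6, 0.2]]
[ 0.4542 -0.0705  0.1599]
[-0.3211 -0.4717  0.1984  0.1869] [[ 3.729e+01 -2.437e+01 -3.000e-02]
 [ 3.729e+01 -2.435e+01  1.287e+01]]
45 0.52 25 0.557 5 0.583 -15 0.597 -35 0.599 -55 0.587 -75 0.563 -95 0.528 -115 0.485 -135 0.437
```

Emit:
move_arm(commands=[3.3, -2.2, 0, 0, 0, 0.05, -1, 6.6, -4.3, 0, 0, 0, 0.1, -1, 9.9, -6.5, 0, 0, 0, 0.15, -1, 13.2, -8.6, 0, 0, 0, 0.187, -1, 16.5, -10.8, 0, 0, 0, 0.187, -1])

```text
clock: 0.52
eef_pos: [0.3315, -0.4285, 0.1988]
tcp_rot: [-3.141, 0.0, 0.157]
wrist_force: [0.4, -0.6, 0.1]
opening: 0.66
gripper_force: 0.0
```

```bash
python3 -c "
from h import *
print(readout.sense()['clock'],here(),rel([(0,-.163,.199),(0,-.163,.07)]))"
```

```text
0.5167 [-0.1782 -0.3339  0.1988 -0.0028] [[ 17.77 -17.14  -0.02]
 [ 17.77 -17.13  12.88]]
```

Emit:
move_arm(commands=[2.8, -2.7, 0, 0, 0, 0, -1, 5.6, -5.4, 0, 0, 0, 0, -1, 8.4, -8.1, 0, 0, 0, 0, -1, 11.2, -10.8, 0, 0, 0, 0, -1, 14, -13.5, 0, 0, 0, 0, -1])

```text
clock: 0.93
eef_pos: [0.4483, -0.2727, 0.1989]
tcp_rot: [-3.141, 0.0, 0.16]
wrist_force: [0.8, -0.4, 0.7]
opening: 0.281
gripper_force: 0.0
```

Emit:
move_arm(commands=[1.9, -1.8, 0, 0, 0, 0, -1, 3.8, -3.6, 0, 0, 0, 0, -1, 3.8, -3.6, 0, 0, 0, 0, -1])

```text
clock: 1.18
eef_pos: [0.4815, -0.2298, 0.1989]
tcp_rot: [-3.141, -0.001, 0.163]
wrist_force: [-0.6, -0.1, -0.1]
opening: 0.051
gripper_force: 0.0
```

```bash
python3 -c "
from h import *
print(readout.sense()['opening'],here(),rel([(0,-.163,.199),(0,-.163,.07)]))
cv2.imwrite('pics/scene1.png',imaging.camera('scene')[:,:,::-1])
s=cv2.imread('pics/scene1.png')[140:320,200:440]; a=cv2.resize(s,(600,450))
cv2.imwrite('pics/c1.png',a)
"
```

```text
0.05064302888736026 [ 0.0015 -0.1616  0.1989  0.0033] [[-1.500e-01  1.300e-01 -1.000e-02]
 [-1.600e-01  1.500e-01  1.289e+01]]
```

View pics/c1.png

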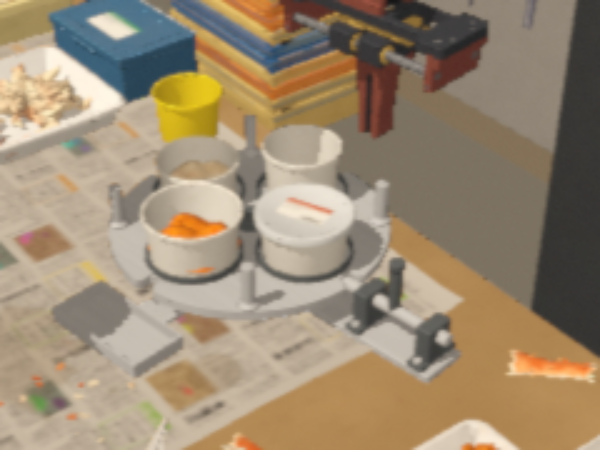

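The knob top is at crop (397,262), i.e. (359,245), and post_3 at (352,214), both as predicted. The space between knob and lidded tub is clear, so I descend.

Emit:
move_arm(commands=[-0.2, 0.1, 3.5, 0, 0, 0, -1, -0.2, 0.1, 7, 0, 0, 0, -1, -0.2, 0.1, 10.5, 0, 0, 0, -1, -0.2, 0.1, 12.9, 0, 0, 0, -1, -0.2, 0.1, 12.9, 0, 0, 0, -1])

```text
clock: 1.65
eef_pos: [0.4734, -0.2335, 0.0656]
tcp_rot: [-3.136, 0.007, 0.159]
wrist_force: [-1.1, -0.2, 0.5]
opening: 0.006
gripper_force: 0.0
```

```bash
python3 -c "
from h import *
print(readout.sense()['opening'],here())
a=imaging.camera('wrist')[:,:,::-1]
cv2.imwrite('pics/w1.png',a)
print(proj('scene',pts(ST[0],ST[1],0,ST[2]))[[3,4]])
"
```

```text
0.005803185661737385 [-0.007  -0.164   0.0656 -0.0011]
[[352.206751   212.24329388]
 [358.33348748 243.43606358]]
```

View pics/w1.png

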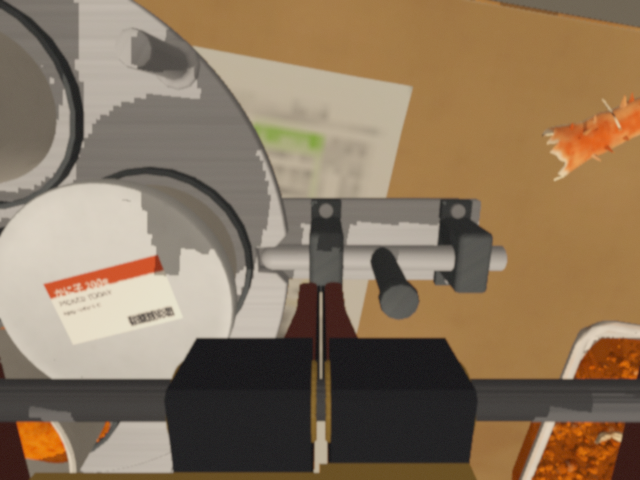

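Wrist view: knob top at (399,299), bolt line at row 257, fingertips at (322,288) between the lidded tub and the knob, over the inner guide block. I check the knob's place from this ray.

```bash
cat >> h.py <<'E'
def wray(u,v,z,s=None):  # wrist pixel -> stand-frame xy at height z
    c=imaging.calibration('wrist'); T=c['tool_from_camera']; s=s or readout.sense()
    Rt=R.from_euler('xyz',s['tcp_rot']).as_matrix()
    d=Rt@T[:3,:3]@[(u-c['cx'])/c['fx'],(v-c['cy'])/c['fy'],1]; o=s['eef_pos']+Rt@T[:3,3]
    p=o+d*(z-o[2])/d[2]-[ST[0],ST[1],0]; a,n=np.cos(ST[2]),np.sin(ST[2])
    return np.round([a*p[0]+n*p[1],-n*p[0]+a*p[1]],4)
E
python3 -c "
from h import *
print(readout.sense()['clock'],here(),readout.sense()['eef_pos'],wray(399,299,.098),wray(138,48,.093))
print(rel([(0,-.163,.07)]))"
```

```text
1.7 [-0.0055 -0.1649  0.068  -0.0011] [ 0.47500026 -0.23415253  0.06795438] [-1.000e-04 -1.985e-01] [ 0.0958 -0.1004]
[[ 0.55 -0.19 -0.21]]
```

Knob measured at (0, -0.1985) and post_3 at (0.096, -0.100): the stand is about 2.5 mm farther to its -y. I correct for that and push the knob outward (tool +y).

Emit:
move_arm(commands=[0.3, 1, 0, 0, 0, 0, -1, 0.3, 1.8, 0, 0, 0, 0, -1, 0.3, 2.5, 0, 0, 0, 0, -1, 0.3, 3.1, 0, 0, 0, 0, -1, 0.3, 3.1, 0, 0, 0, 0, -1])

```text
clock: 2.12
eef_pos: [0.4868, -0.2664, 0.0714]
tcp_rot: [3.139, -0.002, 0.159]
wrist_force: [1.1, 0.6, -0.3]
opening: 0.008
gripper_force: 0.1
```

```bash
sed -i 's/^ST=.*/ST=[0.4546,-0.073,0.1599]/' h.py; python3 -c "
from h import *
print(here(),readout.sense()['wrist_force'].round(1))
cv2.imwrite('pics/w2.png',imaging.camera('wrist')[:,:,::-1])"
```

```text
[ 0.001  -0.196   0.0714 -0.001 ] [ 1.1  0.6 -0.3]
```

View pics/w2.png

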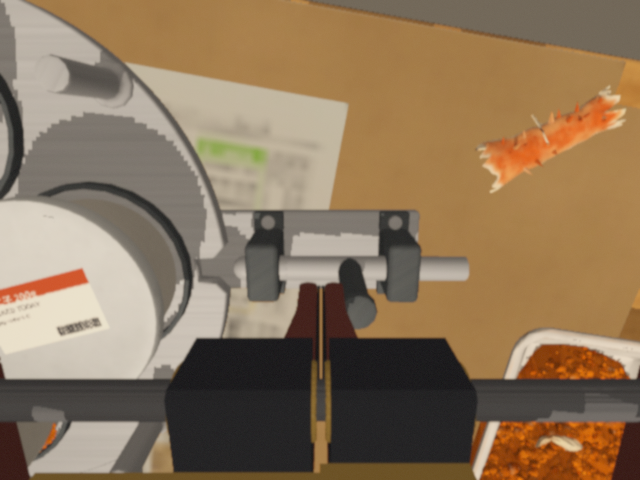

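The bolt is out of the slot: nose at (238,267), open slot visible at (205,268), knob top at (358,311). I measure the travel.

```bash
python3 -c "
from h import *
print(wray(358,311,.098),wray(62,75,.093),here())"
```

```text
[-0.0012 -0.2124] [ 0.0931 -0.0998] [ 0.0006 -0.1954  0.0711 -0.0008]
```

Emit:
move_arm(commands=[0, 0.2, 0, 0, 0, 0, -1, 0, 0.4, 0, 0, 0, 0, -1, 0, 0.4, 0, 0, 0, 0, -1])

```text
clock: 2.42
eef_pos: [0.4862, -0.2684, 0.0703]
tcp_rot: [3.142, -0.0, 0.16]
wrist_force: [-0.9, 2.0, 1.3]
opening: 0.005
gripper_force: 0.8
```

Emit:
move_arm(commands=[0, 0.2, 0, 0, 0, 0, -1, 0, 0.4, 0, 0, 0, 0, -1, 0, 0.4, 0, 0, 0, 0, -1])

```text
clock: 2.67
eef_pos: [0.4864, -0.271, 0.07]
tcp_rot: [-3.139, 0.001, 0.159]
wrist_force: [0.8, 8.2, 5.3]
opening: 0.006
gripper_force: 4.3
```

Emit:
move_arm(commands=[0, 0.2, 0, 0, 0, 0, -1, 0, 0.3, 0, 0, 0, 0, -1, 0, 0.3, 0, 0, 0, 0, -1])

```text
clock: 2.92
eef_pos: [0.4863, -0.2716, 0.0698]
tcp_rot: [-3.135, 0.002, 0.159]
wrist_force: [0.3, 19.3, 8.6]
opening: 0.005
gripper_force: 9.3
```

The bolt is against its stop (force 19 N, no more travel), so it is fully out. Back off and lift; then check the surroundings of the pushing start point behind post_0.

Emit:
move_arm(commands=[0, -1.5, 0, 0, 0, 0, -1, 0, -2, -3, 0, 0, 0, -1, 0, -2, -6.5, 0, 0, 0, -1, 0, -2, -10, 0, 0, 0, -1])

```text
clock: 3.25
eef_pos: [0.4832, -0.2548, 0.1703]
tcp_rot: [-3.141, 0.002, 0.161]
wrist_force: [0.2, -0.1, -0.6]
opening: 0.004
gripper_force: 0.0
```

```bash
python3 -c "
from h import *
def back(n,u,v,z):
    c=imaging.calibration(n); Rm=cv2.Rodrigues(c['rvec'])[0]; o=-Rm.T@c['tvec']; d=Rm.T@[(u-c['cx'])/c['fx'],(v-c['cy'])/c['fy'],1]
    return o+d*(z-o[2])/d[2]
for u,v in((310,180),(310,165),(275,195)):
  for z in (0,.1,-.4): p=back('scene',u,v,z); print((u,v,z),p.round(3),proj('side',p).round(0))
print('yellow',back('side',210,385,0))
print(here(),rel([(.076,.121,.17),(.076,.121,.075)]))
"
```

```text
(310, 180, 0) [0.673 0.179 0.   ] [[150. 360.]]
(310, 180, 0.1) [0.57  0.038 0.1  ] [[227. 282.]]
(310, 180, -0.4) [ 1.088  0.745 -0.4  ] [[-205.  723.]]
(310, 165, 0) [0.734 0.261 0.   ] [[ 95. 388.]]
(310, 165, 0.1) [0.622 0.109 0.1  ] [[184. 301.]]
(310, 165, -0.4) [ 1.18   0.869 -0.4  ] [[-334.  804.]]
(275, 195, 0) [0.534 0.17  0.   ] [[221. 373.]]
(275, 195, 0.1) [0.448 0.03  0.1  ] [[289. 291.]]
(275, 195, -0.4) [ 0.876  0.731 -0.4  ] [[-95. 758.]]
yellow [0.54118618 0.20068394 0.        ]
[-0.0007 -0.184   0.1703  0.0008] [[  7.7  -30.5    0.04]
 [  7.72 -30.49   9.54]]
```

The stack is off the table; nothing tall stands near post_0. Fly over to behind post_0.

Emit:
move_arm(commands=[1, -3.9, 0, 0, 0, 0, -1, 2, -7.8, 0, 0, 0, 0, -1, 3, -11.7, 0, 0, 0, 0, -1, 4, -15.6, 0, 0, 0, 0, -1, 5, -19.5, 0, 0, 0, 0, -1])

```text
clock: 3.67
eef_pos: [0.5023, -0.0536, 0.1702]
tcp_rot: [3.141, -0.001, 0.159]
wrist_force: [0.9, -0.7, 0.1]
opening: 0.006
gripper_force: 0.0
```

Emit:
move_arm(commands=[1, -3.9, 0, 0, 0, 0, -1, 2, -7.8, 0, 0, 0, 0, -1, 2.7, -11, 0, 0, 0, 0, -1, 2.7, -11, 0, 0, 0, 0, -1])

```text
clock: 4.0
eef_pos: [0.5119, 0.0625, 0.1701]
tcp_rot: [-3.141, -0.001, 0.164]
wrist_force: [1.1, -0.0, -0.9]
opening: 0.008
gripper_force: 0.0
```

```bash
python3 -c "
from h import *
print(here(),rel([(.076,.121,.17),(.076,.121,.075)]))
cv2.imwrite('pics/w3.png',imaging.camera('wrist')[:,:,::-1])
"
```

```text
[0.0782 0.1246 0.1701 0.0046] [[-0.22  0.36  0.01]
 [-0.23  0.37  9.51]]
```

View pics/w3.png

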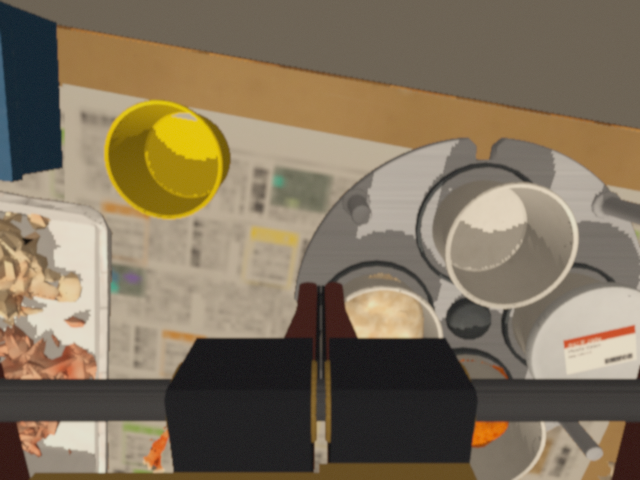

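Post_0's top is at (360,210), meat tub edge right of the fingertips, hub at (468,318). Check by ray.

```bash
python3 -c "
from h import *
print(wray(358,208,.093),wray(601,202,.093),wray(468,318,.06),wray(594,455,.093))
"
```

```text
[0.0993 0.0969] [ 0.1041 -0.0619] [0.0035 0.0029] [-0.0991 -0.0966]
```

Emit:
move_arm(commands=[-0.2, 0.2, 3, 0, 0, 0, -1, -0.2, 0.2, 6.5, 0, 0, 0, -1, -0.2, 0.2, 9.5, 0, 0, 0, -1, -0.2, 0.2, 9.5, 0, 0, 0, -1, -0.2, 0.2, 9.5, 0, 0, 0, -1])

```text
clock: 4.47
eef_pos: [0.5086, 0.0544, 0.0741]
tcp_rot: [3.142, 0.004, 0.159]
wrist_force: [0.1, -0.4, 0.2]
opening: 0.005
gripper_force: 0.0
```

```bash
python3 -c "
from h import *
h=here(); print(h,readout.sense()['wrist_force'].round(1)); a0=np.degrees(np.arctan2(h[1],h[0])); print(a0)
def post(fx,fy):   # largest post angle (deg) clear of the finger, cw of it
    f=np.degrees(np.arctan2(fy,fx))
    for a in np.arange(f,f-25,-.05):
        p=.136*np.array([np.cos(np.radians(a)),np.sin(np.radians(a))])-[fx,fy]
        q=np.maximum(abs(p)-[.010,.0135],0)
        if np.hypot(*q)>.007: return a
A=np.arange(58,-135,-6.); r=.14
P=np.c_[r*np.cos(np.radians(A)),r*np.sin(np.radians(A))]*100; P[0]=h[:2]*100
for k in range(0,len(P)-1,5):
    print(A[k],[ (round(float(q[0]-P[k][0]),1),round(float(-(q[1]-P[k][1])),1)) for q in P[k+1:k+6]], 'post',[round(post(*(q/100)),1) for q in P[k+1:k+6]][-1])
for a in np.arange(-118,-132,-2): print(a,round(post(r*np.cos(np.radians(a)),r*np.sin(np.radians(a))),1),end='; ')
"
```

```text
[ 0.0736  0.1172  0.0741 -0.0009] [ 0.1 -0.4  0.2]
57.871740002178015
58.0 [(1.3, 0.7), (2.4, 1.6), (3.4, 2.7), (4.2, 3.9), (5.0, 5.1)] post 19.4
28.0 [(0.6, 1.3), (1.1, 2.7), (1.4, 4.1), (1.6, 5.6), (1.6, 7.1)] post -10.8
-2.0 [(-0.1, 1.5), (-0.4, 2.9), (-0.8, 4.3), (-1.4, 5.6), (-2.1, 6.9)] post -41.4
-32.0 [(-0.8, 1.2), (-1.8, 2.3), (-2.9, 3.3), (-4.0, 4.2), (-5.3, 4.9)] post -69.0
-62.0 [(-1.3, 0.6), (-2.7, 1.1), (-4.1, 1.4), (-5.6, 1.6), (-7.1, 1.6)] post -99.3
-92.0 [(-1.5, -0.1), (-2.9, -0.4), (-4.3, -0.8), (-5.6, -1.4), (-6.9, -2.1)] post -131.6
-122.0 [(-1.2, -0.8), (-2.3, -1.8)] post -143.7
-118 -127.3; -120 -129.5; -122 -131.6; -124 -133.7; -126 -135.7; -128 -137.8; -130 -139.8;
```

Emit:
move_arm(commands=[1.3, 0.7, 0, 0, 0, 0, -1, 2.4, 1.6, 0, 0, 0, 0, -1, 3.4, 2.7, 0, 0, 0, 0, -1, 4.2, 3.9, 0, 0, 0, 0, -1, 5, 5.1, 0, 0, 0, 0, -1])

```text
clock: 4.88
eef_pos: [0.5691, 0.0119, 0.0765]
tcp_rot: [3.141, -0.002, 0.16]
wrist_force: [-0.4, 0.2, 0.1]
opening: 0.002
gripper_force: 0.0
```

```bash
python3 -c "
from h import *
h=here();print(h,np.hypot(*h[:2]),readout.sense()['wrist_force'].round(1))"
```

```text
[ 0.1265  0.0656  0.0765 -0.0003] 0.14249775436827067 [-0.4  0.2  0.1]
```

Emit:
move_arm(commands=[0.5, 1.3, 0, 0, 0, 0, -1, 0.9, 2.7, 0, 0, 0, 0, -1, 1.2, 4.1, 0, 0, 0, 0, -1, 1.4, 5.6, 0, 0, 0, 0, -1, 1.4, 7.1, 0, 0, 0, 0, -1])

```text
clock: 5.3
eef_pos: [0.5928, -0.0563, 0.075]
tcp_rot: [-3.142, 0.0, 0.16]
wrist_force: [0.3, -0.2, -0.2]
opening: 0.008
gripper_force: 0.0
```

```bash
python3 -c "
from h import *
h=here();print(h,np.hypot(*h[:2]),readout.sense()['wrist_force'].round(1))
a=imaging.camera('side')[195:335,220:420,::-1]
cv2.imwrite('pics/s4.png',cv2.resize(a,(800,560)))"
```

```text
[ 0.1391 -0.0055  0.075  -0.0003] 0.13920869225734434 [ 0.3 -0.2 -0.2]
```

View pics/s4.png

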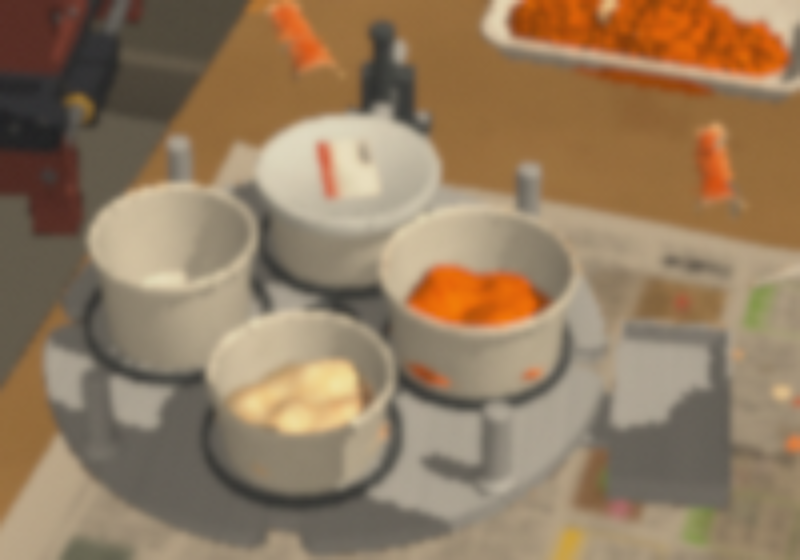

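The plate has not turned: post_0 is still at crop (98,382), with the gripper seen at upper-left (55,200). Compare where the TCP should project.

```bash
python3 -c "
from h import *
s=readout.sense(); p=s['eef_pos']; print(s['clock'],p,here())
for z in (-.008,0,.06): print(((proj('side',p+[0,0,z])-[220,195])*4).round(), proj('scene',p+[0,0,z]).round())
cv2.imwrite('pics/sc4.png',imaging.camera('scene')[:,:,::-1]); cv2.imwrite('pics/sd4.png',imaging.camera('side')[:,:,::-1])
print(s['qpos'])
a=np.vstack([cv2.resize(cv2.imread('pics/sc4.png')[120:300,200:440],(400,300)),cv2.resize(cv2.imread('pics/sd4.png')[130:310,120:360],(400,300))])
cv2.imwrite('pics/m4.png',a)"
```

```text
5.35 [ 0.59321138 -0.05850174  0.0750624 ] [ 0.1392 -0.0078  0.0751 -0.0014]
[[ 67. 270.]] [[338. 202.]]
[[ 66. 258.]] [[338. 199.]]
[[ 55. 165.]] [[339. 180.]]
[-1.17833341e-01  5.44789998e-01  1.77087272e+00 -1.05217432e-03
  8.25322748e-01  1.29512840e+00]
```

View pics/m4.png

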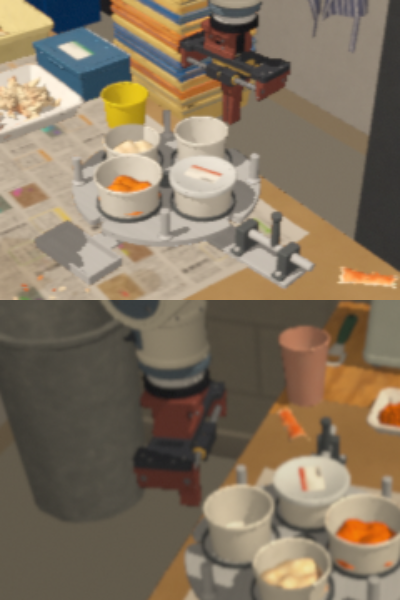

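Fingertip seen at scene (339,192) and side (234,253), where I predicted (338,202) and (237,262): the real tip appears about 25 mm higher than computed, so it passed above the post. Triangulate to confirm.

```bash
python3 -c "
from h import *
r=least_squares(lambda p:np.r_[proj('scene',p)[0]-[339,192],proj('side',p)[0]-[234,253]],[.59,-.05,.07]); print(r.x.round(4),r.fun.round(1))
# code check: red finger lowest pixels
for n in('sc4','sd4'):
    a=cv2.imread(f'pics/{n}.png'); h=cv2.cvtColor(a,cv2.COLOR_BGR2HSV)
    m=((h[...,0]<8)|(h[...,0]>172))&(h[...,1]>110)&(h[...,2]>35)&(h[...,2]<170)
    m=m.astype(np.uint8); k,l,s,c=cv2.connectedComponentsWithStats(m)
    for i in range(1,k):
        if s[i,4]>80: ys,xs=np.nonzero(l==i); b=ys.max(); print(n,s[i],'low',b,xs[ys>=b-1].min(),xs[ys>=b-1].max())
T=imaging.calibration('wrist'); M=np.linalg.inv(T['tool_from_camera'])
for q in ((.01,0,.008),(.01,0,-.02),(.01,.0135,.008)):
    p=M@[*q,1]; print(q,(T['fx']*p[0]/p[2]+T['cx']).round(),(T['fy']*p[1]/p[2]+T['cy']).round())
"
```

```text
[ 0.5963 -0.0558  0.0946] [-0.5  0.5 -0.4 -0.4]
sc4 [321 132  23  24 293] low 155 334 340
sc4 [353 163  21  17 140] low 179 354 358
sc4 [333 170  12  25 216] low 194 337 339
sd4 [205 184  39  29 725] low 212 213 235
sd4 [201 231  39  22 460] low 252 229 238
(0.01, 0, 0.008) 318.0 259.0
(0.01, 0, -0.02) 318.0 279.0
(0.01, 0.0135, 0.008) 345.0 259.0
```

All three cameras agree: with the fingers shut, the tips are about 20 mm behind the TCP (not 8 mm ahead), so I skimmed over the post. The TCP should run at z ≈ 0.053 (tip ≈ 0.073, body ≈ 0.125, above the 0.106 tub). Go back above and descend behind post_0.

Emit:
move_arm(commands=[0, 0, -4, 0, 0, 0, -1, -1.6, -3.3, -5, 0, 0, 0, -1, -3.2, -6.6, -5, 0, 0, 0, -1, -4.8, -9.9, -5, 0, 0, 0, -1, -6.4, -12.9, -5, 0, 0, 0, -1])

```text
clock: 5.87
eef_pos: [0.5073, 0.064, 0.1254]
tcp_rot: [-3.141, -0.0, 0.16]
wrist_force: [-0.0, -0.0, -0.0]
opening: 0.005
gripper_force: 0.0
```

Emit:
move_arm(commands=[0, 0, 0, 0, 0, 0, -1, 0, 0, 3.5, 0, 0, 0, -1, 0, 0, 7.2, 0, 0, 0, -1, 0, 0, 7.2, 0, 0, 0, -1, 0, 0, 7.2, 0, 0, 0, -1])

```text
clock: 6.28
eef_pos: [0.5069, 0.0624, 0.0519]
tcp_rot: [-3.141, 0.005, 0.16]
wrist_force: [0.4, 0.1, 0.4]
opening: 0.005
gripper_force: 0.0
```

```bash
python3 -c "
from h import *
h=here();print(h,np.hypot(*h[:2]),np.degrees(np.arctan2(h[1],h[0])),readout.sense()['wrist_force'].round(1))"
```

```text
[0.0732 0.1254 0.0519 0.0003] 0.1452012396641296 59.72652066579156 [0.4 0.1 0.4]
```

Emit:
move_arm(commands=[1.3, 1.5, 0, 0, 0, 0, -1, 2.4, 2.5, 0, 0, 0, 0, -1, 3.4, 3.5, 0, 0, 0, 0, -1, 4.3, 4.7, 0, 0, 0, 0, -1, 5, 6, 0, 0, 0, 0, -1])

```text
clock: 6.7
eef_pos: [0.5695, 0.0106, 0.0546]
tcp_rot: [3.142, -0.002, 0.16]
wrist_force: [-1.1, 2.8, 2.4]
opening: 0.001
gripper_force: 1.2
```

```bash
python3 -c "
from h import *
h=here();print(h,np.hypot(*h[:2]),np.degrees(np.arctan2(h[1],h[0])),readout.sense()['wrist_force'].round(1))"
```

```text
[0.1267 0.0642 0.0546 0.    ] 0.14203707262542412 26.871732206564943 [-1.1  2.8  2.4]
```

Contact force 3 N: the plate is turning. Continue along the arc.

Emit:
move_arm(commands=[0.5, 1.3, 0, 0, 0, 0, -1, 0.9, 2.7, 0, 0, 0, 0, -1, 1.2, 4.1, 0, 0, 0, 0, -1, 1.4, 5.6, 0, 0, 0, 0, -1, 1.4, 7.1, 0, 0, 0, 0, -1])

```text
clock: 7.12
eef_pos: [0.5925, -0.0582, 0.0528]
tcp_rot: [-3.141, 0.001, 0.16]
wrist_force: [-3.8, 3.1, 1.0]
opening: 0.007
gripper_force: 1.6
```

Emit:
move_arm(commands=[-0.1, 1.5, 0, 0, 0, 0, -1, -0.4, 2.9, 0, 0, 0, 0, -1, -0.8, 4.3, 0, 0, 0, 0, -1, -1.4, 5.6, 0, 0, 0, 0, -1, -2.1, 6.9, 0, 0, 0, 0, -1])

```text
clock: 7.53
eef_pos: [0.5827, -0.1295, 0.0528]
tcp_rot: [-3.142, -0.0, 0.16]
wrist_force: [0.5, 2.5, -0.8]
opening: 0.003
gripper_force: 1.1
```

```bash
python3 -c "
from h import *
h=here();print(h,np.hypot(*h[:2]),np.degrees(np.arctan2(h[1],h[0])),readout.sense()['wrist_force'].round(1))"
```

```text
[ 0.1175 -0.0762  0.0528 -0.0002] 0.14004531409511708 -32.963837874027085 [ 0.5  2.5 -0.8]
```

Emit:
move_arm(commands=[-0.8, 1.2, 0, 0, 0, 0, -1, -1.8, 2.3, 0, 0, 0, 0, -1, -2.9, 3.3, 0, 0, 0, 0, -1, -4, 4.2, 0, 0, 0, 0, -1, -5.3, 4.9, 0, 0, 0, 0, -1])

```text
clock: 7.95
eef_pos: [0.5382, -0.1863, 0.0534]
tcp_rot: [3.141, -0.001, 0.16]
wrist_force: [2.2, 1.8, 0.7]
opening: 0.005
gripper_force: 1.0
```

Emit:
move_arm(commands=[-1.3, 0.6, 0, 0, 0, 0, -1, -2.7, 1.1, 0, 0, 0, 0, -1, -4.1, 1.4, 0, 0, 0, 0, -1, -5.6, 1.6, 0, 0, 0, 0, -1, -7.1, 1.6, 0, 0, 0, 0, -1])

```text
clock: 8.37
eef_pos: [0.4696, -0.2123, 0.0531]
tcp_rot: [-3.142, -0.0, 0.16]
wrist_force: [2.7, 3.3, 0.0]
opening: 0.004
gripper_force: 1.6
```

```bash
python3 -c "
from h import *
h=here();print(h,np.hypot(*h[:2]),np.degrees(np.arctan2(h[1],h[0])),readout.sense()['wrist_force'].round(1))
A=np.radians([-98,-104,-110,-115,-118]); P=np.c_[np.cos(A),np.sin(A)]*14
print(((P-h[:2]*100)*[1,-1]).round(1).tolist())"
```

```text
[-0.0074 -0.14    0.0531 -0.0003] 0.14019543501840565 -93.02567551015473 [2.7 3.3 0. ]
[[-1.2, -0.1], [-2.6, -0.4], [-4.0, -0.8], [-5.2, -1.3], [-5.8, -1.6]]
```

Emit:
move_arm(commands=[-1.2, -0.1, 0, 0, 0, 0, -1, -2.6, -0.4, 0, 0, 0, 0, -1, -4, -0.8, 0, 0, 0, 0, -1, -5.2, -1.3, 0, 0, 0, 0, -1, -5.8, -1.6, 0, 0, 0, 0, -1])

```text
clock: 8.78
eef_pos: [0.4089, -0.2052, 0.053]
tcp_rot: [-3.141, 0.001, 0.16]
wrist_force: [2.4, -0.2, -0.4]
opening: 0.007
gripper_force: 0.7
```

```bash
cat >> h.py <<'E'
def angle(tag):  # fit post pattern: match each post-top patch of the first side picture near predicted spots
    ref=cv2.imread('pics/side0.png'); s=imaging.camera('side')[:,:,::-1].copy(); cv2.imwrite(f'pics/{tag}.png',s)
    out=[]
    uv=np.array([[98,382],[497,408],[530,168],[180,142]])/4+[220,195]
    g=lambda a:cv2.Laplacian(cv2.GaussianBlur(cv2.cvtColor(a,cv2.COLOR_BGR2GRAY),(0,0),1),cv2.CV_32F)
    gr,gs=g(ref),g(s)
    for p in uv.round().astype(int):
        x,y=p; t=gr[y-5:y+12,x-6:x+7]; w=gs[y-21:y+28,x-26:x+27]
        m=cv2.matchTemplate(w,t,cv2.TM_CCOEFF_NORMED); _,v,_,l=cv2.minMaxLoc(m)
        out.append((l[0]-20,l[1]-16,round(v,2)))
    d=[proj('side',pts(ST[0],ST[1],0,ST[2],np.radians(a)))[:4] for a in (0,10)]
    print('match dx,dy,score',out,'shift for +10deg',(d[1]-d[0]).round(1).tolist())
E
python3 -c "
from h import *
h=here();print(h,np.hypot(*h[:2]),np.degrees(np.arctan2(h[1],h[0])),readout.sense()['wrist_force'].round(1))
angle('a1')"
```

```text
[-0.0661 -0.1232  0.053  -0.    ] 0.13981219546234155 -118.21471362921793 [ 2.4 -0.2 -0.4]
match dx,dy,score [(-1, -16, 0.64), (-2, -4, 0.73), (6, 11, 0.44), (6, -10, 0.44)] shift for +10deg [[7.6, 6.1], [8.8, -5.8], [-7.8, -4.7], [-8.6, 4.4]]
```

```bash
cat >> h.py <<'E'
def angle2(tag):
    s=imaging.camera('side')[:,:,::-1].copy(); cv2.imwrite(f'pics/{tag}.png',s); ref=cv2.imread('pics/s_ref.png') if False else cv2.imread('pics/side0.png')
    g=lambda a:cv2.Sobel(cv2.GaussianBlur(cv2.cvtColor(a,cv2.COLOR_BGR2GRAY),(0,0),1).astype(np.float32),cv2.CV_32F,1,0)
    gr,gs=g(ref),g(s); P0=proj('side',pts(ST[0],ST[1],0,ST[2]))[:4]
    uv=np.array([[98,382],[497,408],[530,168],[180,142]])/4+[220,195]; best=[]
    for a in np.arange(-14,14.1,.5):
        d=proj('side',pts(ST[0],ST[1],0,ST[2],np.radians(a)))[:4]-P0
        v=[cv2.matchTemplate(cv2.getRectSubPix(gs,(13,17),tuple(map(float,q+e+[0,4]))),cv2.getRectSubPix(gr,(13,17),tuple(map(float,q+[0,4]))),cv2.TM_CCOEFF_NORMED)[0,0] for q,e in zip(uv,d)]
        best.append((round(float(np.sum(v)),2),a,np.round(v,2).tolist()))
    print(sorted(best)[::-1][:5])
E
python3 -c "
from h import *
angle2('a2')
h=here()
A=np.radians([-120.5,-122.5,-124,-125]); P=np.c_[np.cos(A),np.sin(A)]*14
print(h,((P-h[:2]*100)*[1,-1]).round(1).tolist())"
```

```text
[(0.58, np.float64(0.5), [-0.17000000178813934, 0.28999999165534973, -0.0, 0.4699999988079071]), (0.58, np.float64(0.0), [-0.17000000178813934, 0.27000001072883606, 0.07000000029802322, 0.4099999964237213]), (0.58, np.float64(-0.5), [-0.17000000178813934, 0.23999999463558197, 0.12999999523162842, 0.3799999952316284]), (0.54, np.float64(1.0), [-0.17000000178813934, 0.2800000011920929, -0.05999999865889549, 0.49000000953674316]), (0.54, np.float64(-1.0), [-0.18000000715255737, 0.20000000298023224, 0.18000000715255737, 0.3400000035762787])]
[-0.0657 -0.1232  0.053  -0.0002] [[-0.5, -0.3], [-1.0, -0.5], [-1.3, -0.7], [-1.5, -0.9]]
```

Image matching is ambiguous here, so I rely on the contact geometry and the bolt's own feedback. Finish the turn.

Emit:
move_arm(commands=[-0.5, -0.3, 0, 0, 0, 0, -1, -1, -0.5, 0, 0, 0, 0, -1, -1.3, -0.7, 0, 0, 0, 0, -1, -1.5, -0.9, 0, 0, 0, 0, -1, -1.5, -0.9, 0, 0, 0, 0, -1])

```text
clock: 9.3
eef_pos: [0.3943, -0.1988, 0.053]
tcp_rot: [-3.141, 0.001, 0.16]
wrist_force: [-0.2, -0.5, -0.3]
opening: 0.009
gripper_force: 0.6
```

```bash
python3 -c "
from h import *
h=here();print(h,np.hypot(*h[:2]),np.degrees(np.arctan2(h[1],h[0])),readout.sense()['wrist_force'].round(1))
def post(fx,fy):
    f=np.degrees(np.arctan2(fy,fx))
    for a in np.arange(f,f-25,-.05):
        p=.136*np.array([np.cos(np.radians(a)),np.sin(np.radians(a))])-[fx,fy]
        if np.hypot(*np.maximum(abs(p)-[.010,.0135],0))>.007: return a
print(post(*h[:2]))
# orange roe in side image -> stand-frame angle
s=imaging.camera('side')[:,:,::-1].copy(); cv2.imwrite('pics/a3.png',s)
c=imaging.calibration('side'); Rm=cv2.Rodrigues(c['rvec'])[0]; o=-Rm.T@c['tvec']
for n in('side0','a3'):
    q=cv2.cvtColor(cv2.imread(f'pics/{n}.png'),cv2.COLOR_BGR2HSV)[225:300,225:372]
    m=((q[...,0]>3)&(q[...,0]<14)&(q[...,1]>170)).astype(np.uint8); k,l,st,ce=cv2.connectedComponentsWithStats(m); i=1+np.argmax(st[1:,4])
    u,v=ce[i]+[225,225]; d=Rm.T@[(u-c['cx'])/c['fx'],(v-c['cy'])/c['fy'],1]; p=o+d*(.075-o[2])/d[2]-[ST[0],ST[1],0]
    a,b=np.cos(ST[2]),np.sin(ST[2]); w=(a*p[0]+b*p[1],-b*p[0]+a*p[1]); print(n,(u,v),st[i,4],np.round(w,3),np.degrees(np.arctan2(w[1],w[0])).round(1))
"
```

```text
[-0.0796 -0.1145  0.053   0.0003] 0.13945038544227836 -124.8068917232454 [-0.2 -0.5 -0.3]
-134.55689172324486
side0 (np.float64(338.4502923976608), np.float64(269.01169590643275)) 342 [-0.075 -0.002] -178.3
a3 (np.float64(263.10526315789474), np.float64(265.11004784689)) 209 [0.08  0.004] 2.7
```

The roe tub is now at the back (2.7° vs 1.7° expected) and the contact model gives the post at -134.6°, so the half turn is right. Back off, lift and go outside the knob.

Emit:
move_arm(commands=[0.8, 0.8, 0, 0, 0, 0, -1, 1.2, 1.2, -3.5, 0, 0, 0, -1, 1.2, 1.2, -7, 0, 0, 0, -1, 3, 3.9, -9, 0, 0, 0, -1, 5, 7.2, -9, 0, 0, 0, -1])

```text
clock: 9.77
eef_pos: [0.4582, -0.263, 0.1476]
tcp_rot: [3.138, -0.004, 0.161]
wrist_force: [0.3, 0.2, 0.1]
opening: 0.001
gripper_force: 0.0
```

Emit:
move_arm(commands=[1.5, 3.2, 0, 0, 0, 0, -1, 3, 6.4, 0, 0, 0, 0, -1, 3, 6.4, 2, 0, 0, 0, -1, 3, 6.4, 2, 0, 0, 0, -1])

```text
clock: 10.1
eef_pos: [0.4955, -0.3213, 0.1204]
tcp_rot: [-3.139, 0.002, 0.159]
wrist_force: [-1.3, 0.9, -0.2]
opening: 0.006
gripper_force: 0.0
```

```bash
python3 -c "
from h import *
print(readout.sense()['clock'],here(),rel([(0,-.250,.05)]))"
```

```text
10.1 [ 0.0008 -0.2516  0.1204 -0.0013] [[-0.07 -0.14  7.04]]
```

Emit:
move_arm(commands=[0, 0, 3, 0, 0, 0, -1, 0, 0, 6, 0, 0, 0, -1, 0, 0, 7, 0, 0, 0, -1, 0, 0, 7, 0, 0, 0, -1])

```text
clock: 10.43
eef_pos: [0.4933, -0.3186, 0.0506]
tcp_rot: [-3.137, 0.005, 0.16]
wrist_force: [-0.4, -0.3, 0.5]
opening: 0.002
gripper_force: 0.0
```

Emit:
move_arm(commands=[0, -0.6, 0, 0, 0, 0, -1, 0, -1.2, 0, 0, 0, 0, -1, 0, -1.8, 0, 0, 0, 0, -1, 0, -2.3, 0, 0, 0, 0, -1, 0, -2.3, 0, 0, 0, 0, -1])

```text
clock: 10.85
eef_pos: [0.4925, -0.2972, 0.0544]
tcp_rot: [3.14, -0.001, 0.161]
wrist_force: [-1.1, -0.1, -0.2]
opening: 0.005
gripper_force: 0.0
```

```bash
python3 -c "
from h import *
print(readout.sense()['clock'],here(),readout.sense()['wrist_force'].round(1))"
```

```text
10.85 [ 0.0017 -0.2274  0.0544  0.0008] [-1.1 -0.1 -0.2]
```

Emit:
move_arm(commands=[0, -0.3, 0, 0, 0, 0, -1, 0, -0.6, 0, 0, 0, 0, -1, 0, -0.8, 0, 0, 0, 0, -1, 0, -0.8, 0, 0, 0, 0, -1])

```text
clock: 11.18
eef_pos: [0.4914, -0.2904, 0.0538]
tcp_rot: [3.14, -0.001, 0.16]
wrist_force: [0.7, -3.4, 3.3]
opening: 0.005
gripper_force: 1.4
```

```bash
python3 -c "
from h import *
print(readout.sense()['clock'],here(),readout.sense()['wrist_force'].round(1))"
```

```text
11.1833 [ 0.0017 -0.2205  0.0538 -0.    ] [ 0.7 -3.4  3.3]
```

The nose has entered the slot (a nose on the rim would have stopped at about -0.228). Push on home.

Emit:
move_arm(commands=[0, -0.3, 0, 0, 0, 0, -1, 0, -0.6, 0, 0, 0, 0, -1, 0, -0.6, 0, 0, 0, 0, -1])

```text
clock: 11.43
eef_pos: [0.4897, -0.2837, 0.0532]
tcp_rot: [-3.141, -0.0, 0.159]
wrist_force: [0.9, -1.3, 0.6]
opening: 0.008
gripper_force: 0.9
```

Emit:
move_arm(commands=[0, -0.2, 0, 0, 0, 0, -1, 0, -0.4, 0, 0, 0, 0, -1, 0, -0.4, 0, 0, 0, 0, -1])

```text
clock: 11.68
eef_pos: [0.4893, -0.2809, 0.0532]
tcp_rot: [3.14, -0.001, 0.161]
wrist_force: [-0.0, -6.8, 1.0]
opening: 0.006
gripper_force: 3.6
```

```bash
python3 -c "
from h import *
print(readout.sense()['clock'],here(),readout.sense()['wrist_force'].round(1))"
```

```text
11.6833 [ 0.0012 -0.2107  0.0532  0.0006] [-0.  -6.8  1. ]
```

Emit:
move_arm(commands=[0, -0.2, 0, 0, 0, 0, -1, 0, -0.4, 0, 0, 0, 0, -1, 0, -0.4, 0, 0, 0, 0, -1])

```text
clock: 11.93
eef_pos: [0.4895, -0.2807, 0.0535]
tcp_rot: [3.134, -0.002, 0.162]
wrist_force: [-2.7, -25.2, -5.7]
opening: 0.003
gripper_force: 12.0
```

Hard stop at 25 N with the travel matching 22 mm. Back off, lift away, and verify the knob's place against the first side picture.

Emit:
move_arm(commands=[0, 1.5, 0, 0, 0, 0, -1, 0, 3.2, 0, 0, 0, 0, -1, 0, 3.2, -4, 0, 0, 0, -1, 0, 3.2, -8, 0, 0, 0, -1, 0, 5, -11, 0, 0, 0, -1])

```text
clock: 12.35
eef_pos: [0.4951, -0.3229, 0.1638]
tcp_rot: [-3.137, 0.003, 0.161]
wrist_force: [1.0, -0.8, -0.8]
opening: 0.006
gripper_force: 0.0
```

Emit:
move_arm(commands=[-3, 3, -2, 0, 0, 0, -1, -6, 6, -4, 0, 0, 0, -1, -9, 9, -4, 0, 0, 0, -1, -12, 12, -4, 0, 0, 0, -1, -12, 12, -4, 0, 0, 0, -1])

```text
clock: 12.77
eef_pos: [0.3939, -0.4661, 0.2032]
tcp_rot: [-3.142, 0.001, 0.157]
wrist_force: [1.4, 0.0, 0.1]
opening: 0.001
gripper_force: 0.0
```

```bash
python3 -c "
from h import *
s=imaging.camera('side')[:,:,::-1].copy(); cv2.imwrite('pics/f.png',s); sc=imaging.camera('scene')[:,:,::-1].copy(); cv2.imwrite('pics/fs.png',sc)
G=lambda f:cv2.cvtColor(cv2.imread(f'pics/{f}.png'),cv2.COLOR_BGR2GRAY)
def mt(a,b,x,y,w,h,r=20):
    t=G(a)[y-h:y+h,x-w:x+w]; m=cv2.matchTemplate(G(b)[y-h-r:y+h+r,x-w-r:x+w+r],t,cv2.TM_CCOEFF_NORMED); _,v,_,l=cv2.minMaxLoc(m); return (l[0]-r,l[1]-r,round(v,2))
for n in('s4','f'):
    pass
print('knob side home?',mt('side0','f',314,209,6,6)); print('knob side when out',mt('side0','sd4',314,209,6,6))
print('knob scene',mt('scene1','fs',359,249,5,7),'when out',mt('scene1','sc4',359,249,5,7))
P=lambda k:proj('side',pts(ST[0],ST[1],0,ST[2],0,k))[4]; print('22mm =',P(.218)-P(.196)); P=lambda k:proj('scene',pts(ST[0],ST[1],0,ST[2],0,k))[4]; print(P(.218)-P(.196))
print('posts',[mt('side0','f',x,y,5,7,8) for x,y in((245,294),(344,301),(352,241),(265,234))])
print('posts scene',[mt('scene1','fs',x,y,5,7,8) for x,y in((300,190),(246,218),(299,250),(352,217))])
for n,a,b,x,y in(('cup','side0','f',303,172),('legR','side0','f',294,203),('legN','side0','f',398,236)): print(n,mt(a,b,x,y,12,12))
print(readout.sense()['clock'],here())
"
```

```text
knob side home? (0, 1, 0.97)
knob side when out (0, 4, 0.8)
knob scene (0, 0, 1.0) when out (7, 4, 0.9)
22mm = [ 1.2084236  -5.10755498]
[7.41287497 3.99809909]
posts [(0, 0, 0.56), (1, 0, 0.9), (0, 0, 0.94), (-3, 2, 0.81)]
posts scene [(3, 5, 0.74), (0, 1, 0.92), (0, 0, 0.95), (1, 0, 0.68)]
cup (-1, -7, 0.84)
legR (20, -17, 0.64)
legN (0, 0, 1.0)
12.8667 [-0.1209 -0.3764  0.2024 -0.0038]
```

The knob is exactly back at its home place (scene match 0,0, score 1.00) and the posts match the locked pattern. The cup and right-leg mismatches are low-score matches, likely gripper cover or shadow, since nothing was touched there. Hand in.

```bash
python3 -c "
from rig import ticket
print(ticket.finish_job())"
```

```text
the job is handed in; nothing more can be done
None
```

I pushed the bolt out, turned the stand half a turn so the empty tub is at the filling side, pushed the bolt fully home, and handed the job in at about 13 s; the hand-in gave no verdict, and my last check could not confirm that the cup and the right crab leg stayed put (poor image matches), though the arm felt no contact there.

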